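# Snug the bezel frame in its cam clamp

## Task

A rosewood bezel frame lies loose in one of two cam clamps on the counter. Turn that clamp's red-knobbed lever clockwise (seen from above) just far enough that the jaw takes up the gap and the frame pushes the yellow sprung pad about half way back towards its blue stop block, without overrunning so far that the pad comes up against the block; then let go. Leave the lever of the other clamp, the one with the lead ring, as it is.

Things in the scene. Friction and masses are not known exactly. Their poses are not given: they have to be found in the camera images.
- frame_pivot (a point): Pivot (vertical axis) of the cam lever of the clamp that holds the rosewood frame, 44 mm above the counter. x axis: clamping direction, from the pivot through jaw and frame to pad and stop block; z up. The clamp is fixed: base plate 220 x 100 x 12 mm, from 50 mm behind the pivot to 170 mm ahead. Jaw, frame, pad and block, all ahead of the pivot, stay below 47 mm above the counter.
- frame_knob (a point): Red knob on the end of that lever, to grip or push from above: upright round post 20 mm in diameter, 44 to 95 mm above the counter (this point at 76 mm, on its axis), circling the pivot at 90 mm. The flat steel lever arm below it spans 34 to 43 mm above the counter. Takes about 2.5 N to move, up to 5 N against the pad's spring, and stays where it is left.
- frame_lever (a joint): Angle (rad) of that lever: 0 when it points to the clamp's -y side, growing clockwise seen from above, through the clamp's -x side, to its end stop at 2.3. Starts at 0 to 0.3. It turns an eccentric disc that drives the jaw forward, 15 mm per rad. The pad is half way back at somewhere between 0.8 and 1.7, depending on where the block is set.
- frame_pad (a joint): How far (m) the yellow sprung pad of that clamp is pushed back in the clamping direction: 0 sprung out, frame loose; 0.007 half way; 0.014 hard against the blue stop block. The spring pushes with 2 N at first, 8 N at the end. Seen from above, the gap between pad and block is 14 mm less this value.
- bezel: Rosewood bezel frame, 70 mm along the clamp, 80 mm across, 18 mm high, white dial in its opening; origin at the centre of its underside, on the clamp's base plate 12 mm above the counter; x along the clamp. It starts within 1 mm of the yellow pad, with a gap of 1 to 18 mm to the jaw.
- ring_knob (a point): Same point on the same kind of red knob of the other clamp, which holds the grey lead ring (70 mm across): not to be moved.
Not all that is in view belongs to the job. Of the things that look like the bezel, the largest one is meant.

How it is judged:
By the outcome, as a careful person would: the job done as asked, in the order asked, and still so for the second after the job is handed in, with the robot touching nothing.
It also fails if it takes over 40 s, if anything falls off the work surface, if the arm or the gripper's body presses on something with over 40 N, if the wrist force passes 120 N, or if a joint passes its speed limit or range.

## Robot

A 6-joint arm with a two-finger parallel gripper is mounted at the origin on the work surface. World frame = base frame: x ahead of the robot, y to its left, z up, the work surface at z = 0. Lengths are in m, angles in rad, forces in N, time in s.
With the tool pointing down it reaches from about 0.3 to 0.875 m from the base axis. Payload 6.4 kg.
Tool frame: the origin (TCP) lies at the very end of the fingers, on their centre line; the grasp point (between the pads) lies 19 mm behind it; z points along the fingers, x is the direction in which the jaws open and shut, and the axes are right-handed (so a half turn about z gives the same grasp; the last joint's range is limited). The gripper opens to 85 mm and grips with 20 to 120 N. Pads are 22 mm wide; open, the fingers measure 114 mm over their backs; the gripper's body (76 mm by 85 mm) begins 54 mm behind the grasp point. The pads swing forward as they close: fully open they stand 13 mm farther back than shut.
Start: joints at [-1.541, 0.181, 1.607, -0, 1.354, -0.206], TCP at [0.134, -0.559, 0.196] pointing down, gripper open.
Joint ranges: [-2.99, 2.99], [-0.89, 2.07], [0.3, 2.58], [-1.14, 4.28], [0, 2.63], [-3.12, 3.12]. Speed limits (rad/s): [2.57, 2.57, 3.01, 3.14, 3.14, 3.14].

## Interface

Orientations are given as [roll, pitch, yaw] about the fixed x, y, z axes, in that order (R = Rz(yaw) Ry(pitch) Rx(roll)).
In Python, from bench import read_state, optics, ctrl gives the robot as it stands. The module is installed in compiled form; this text tells all that it offers.
- The arm moves only by the shell command python3 -m handwheel 'ROWS' [FORCE]. ROWS is JSON, a list of rows, each a list of 3 entries, a list of its own where there are three numbers: the shift along the tool's x, y, z in m, then the turn about the tool's z in degrees, then the opening, from -1 (shut) to 1 (fully open). In form: [[[dx, dy, dz], yaw, grip], ...]. A call has 1 to 8 rows; each row is the pose to reach, as a shift and turn from the pose commanded when the call began, along the tool's axes at that moment; what a row does not reach only later rows make up. A row lasts 1/8 s, in which the tool goes at most 62.5 mm and 10.7 degrees, less where a joint would pass 70% of its speed; a pose out of reach is approached as far as the arm can. A call with a gripper value outside its range is refused whole. The fingers move at their own pace and stop on an object; FORCE is the grip in N (left out, the last holds). Time passes only in rows, so rows that repeat a pose let the fingers close. It gives the time, the measured TCP pose, the force and the opening at its end, in the units of the state.
- read_state(): the state, without advancing time (a new reading comes with each control period).
- optics.capture(name): name is "scene" or "top" or "wrist"; returns (picture, depth): 420x560x3 uint8, blue, green, red; 420x560 float32, m along the optical axis (not along the pixel's ray), 0 where there is no reading.
- optics.camera_model(name): a dict with "fovy" (degrees; the focal length in pixels is half the picture's height over the tangent of half this angle, whatever the lens; pixels are square), "cx", "cy" (the principal point, pixels), "D" ([k1, k2, p1, p2, k3] as OpenCV has them; the pictures are not rectified), "R" (3x3) and "t" (3): a world point X has camera coordinates R X + t. Camera axes: x right, y down, z forward; pixel columns grow to the right and rows downward; lengths in m; the calibration is good to about 2 mm. A picture is of the moment at which its call begins: read the wrist's pose just before it. camera_model takes no time and is no camera call; for the wrist camera it gives the pose at the moment of the call.
- ctrl.hand_in(): hands the job in, once; it reports no verdict.
The state is a dict: "clock": time; "q": joint angles; "qvel": joint speeds; "effort": joint torques, N m; "tool_pos": TCP position; "eef_rot": TCP orientation; "wrist_force": force on the tool from outside, world axes, zero at the start; "ft_torque": the same for the moment, N m; "gripper_width": finger opening in m.
Only numpy, scipy, OpenCV 4.12 (cv2) and the standard library are available. Lean on these libraries where they do the work, as an engineer would, in place of code of your own. Each camera call takes 0.05 s, during which the arm holds its last target. There are 200 camera calls.

## Working session

There is one attempt and no reset: what is moved stays moved. The work goes in short steps, Python scripts to look and compute and a shell command to move; the robot and the scene stay as the last step left them, time stands still between calls to the robot, and variables do not carry over. Pictures are saved under pics/ and viewed, about 8 in all and at most 12, crops included, and the job is handed in when it is done.

```bash
mkdir -p pics; cat > h.py <<'E'
import numpy as np, cv2
from bench import read_state, optics, ctrl
def K(m):
    f=210/np.tan(np.radians(m["fovy"])/2); return np.array([[f,0,m["cx"]],[0,f,m["cy"]],[0,0,1.]])
def ray(m,uv,z):
    uv=np.array(uv,float).reshape(-1,1,2)
    n=cv2.undistortPoints(uv,K(m),np.array(m["D"],float)).reshape(-1,2)
    R=np.array(m["R"]);t=np.array(m["t"]);c=-R.T@t
    d=np.c_[n,np.ones(len(n))]@R
    return c+d*((z-c[2])/d[:,2])[:,None]
E
python3 - <<'E'
from h import *
for n in("top","scene"):
    m=optics.camera_model(n);p,d=optics.capture(n);cv2.imwrite(f"pics/{n}0.png",p);np.save(n+"0.npy",d)
    print(n,m["fovy"],-np.array(m["R"]).T@np.array(m["t"]))
    h=cv2.cvtColor(p,cv2.COLOR_BGR2HSV)
    r=(((h[...,0]<8)|(h[...,0]>172))&(h[...,1]>150)&(h[...,2]>90)).astype(np.uint8)
    for s in cv2.connectedComponentsWithStats(r)[2][1:]:
        if s[4]>20: print(s)
print(read_state())
E
```

```text
top 51.03964305116577 [ 0.55497433 -0.02581628  0.83342932]
[206 148  28  31 420]
[115 197  46  42 854]
[224 202  34  36 440]
[184 248  11  11  97]
[388 271  17  11 132]
scene 55.694342803438495 [0.97285735 0.28690429 0.54678608]
[221 131  10  24 123]
[352 225  12  26 144]
[269 241  40  33 507]
[ 350  289   65   57 1180]
[237 290  50  43 687]
{'clock': 0.1, 'q': array([-1.54130384e+00,  1.81463935e-01,  1.60787710e+00,  9.64024834e-06,
        1.35384113e+00, -2.06294453e-01]), 'qvel': array([ 1.17848124e-03, -1.10364742e-03, -2.43478911e-03,  9.27403013e-05,
        1.93330912e-03,  4.18708380e-04]), 'effort': array([ 5.65604660e-04, -4.45873654e+01, -3.52237558e+01, -2.74242011e-04,
        4.10897657e-03,  2.17457762e-05]), 'tool_pos': array([ 0.13433168, -0.5585262 ,  0.19569083]), 'eef_rot': array([-3.14125785e+00,  1.55388275e-03, -1.33501121e+00]), 'wrist_force': array([ 0.08218862, -0.07539129, -0.03925922]), 'ft_torque': array([-0.01021487, -0.05541151, -0.04481738]), 'gripper_width': 0.08509515567951409}
```

View pics/top0.png

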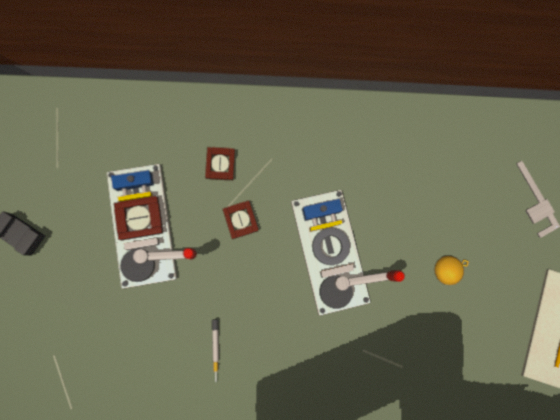

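View pics/scene0.png

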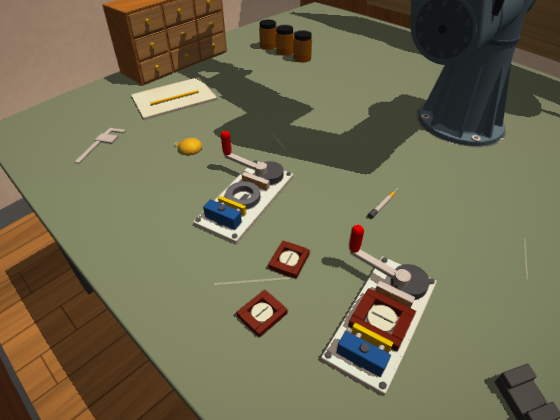

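The top view shows the clamp holding the frame at the left (frame about (138,218), knob (189,254)). The ring clamp is at (330,245), with its knob at (398,276). The bezel candidates are (138,218), (221,164) and (240,219). The first is the largest and the only one in a clamp, so that's the one meant. Next I'll confirm it in a crop and measure.

```bash
python3 - <<'E'
from h import *
p=cv2.imread("pics/top0.png");m=optics.camera_model("top")
cv2.imwrite("pics/crop1.png",cv2.resize(p[150:300,95:265],None,fx=4.4,fy=4,interpolation=cv2.INTER_CUBIC)[:600])
print("R",np.round(m["R"],3))
h=cv2.cvtColor(p,cv2.COLOR_BGR2HSV)
roi=np.zeros(p.shape[:2],bool);roi[150:300,95:182]=1
def rect(mask,z,name):
    n,l,s,c=cv2.connectedComponentsWithStats((mask&roi).astype(np.uint8))
    i=1+s[1:,4].argmax();pts=np.argwhere(l==i)[:,::-1]
    w=ray(m,pts,z)[:,:2]
    r=cv2.minAreaRect((w*1000).astype(np.float32));print(name,s[i],np.round(r,1) if 0 else r)
    return r
H,S,V=h[...,0],h[...,1],h[...,2]
rect((S<60)&(V>120),0.012,"plate")
rect((H>100)&(H<130)&(S>120),0.045,"blue")
rect((H>20)&(H<35)&(S>150)&(V>100),0.045,"yellow")
for z in (.076,.095): print("knob",ray(m,[189,254],z))
print("hub",ray(m,[140,257],.047))
# scene knob
ms=optics.camera_model("scene")
for z in (.095,): print("scene knob top",ray(ms,[[357,228],[226,133]],z))
print("ringknob",ray(m,[398,276],.095))
E
```

```text
R [[ 0.026 -0.998  0.054]
 [-0.99  -0.033 -0.139]
 [ 0.14  -0.05  -0.989]]
plate [  95  150   87  150 8608] ((636.297119140625, 181.68309020996094), (281.4184265136719, 161.52842712402344), 3.1246249675750732)
blue [112 171  39  19 453] ((710.2097778320312, 188.62112426757812), (26.033485412597656, 68.11760711669922), 10.840299606323242)
yellow [118 192  34   9 165] ((681.7603149414062, 181.3748779296875), (9.618158340454102, 58.93489456176758), 11.711952209472656)
knob [[0.579965   0.07474622 0.076     ]]
knob [[0.57933811 0.07222363 0.095     ]]
hub [[0.57319238 0.16381469 0.047     ]]
scene knob top [[ 0.58563036  0.07588761  0.095     ]
 [ 0.55302316 -0.27777367  0.095     ]]
ringknob [[ 0.5519707  -0.27999355  0.095     ]]
```

View pics/crop1.png

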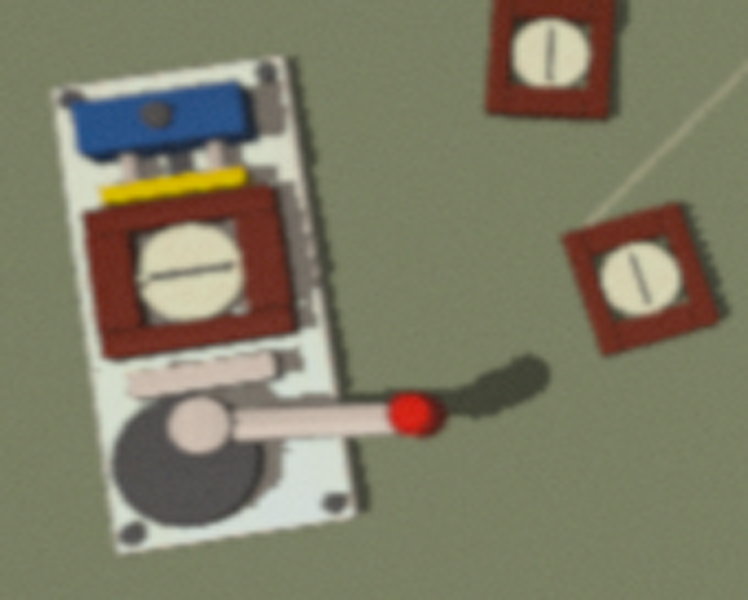

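```bash
python3 -m handwheel '[[[-0.036,-0.042,0],-6,1],[[-0.073,-0.083,0],-12,1],[[-0.11,-0.125,0],-18,1],[[-0.146,-0.167,0],-24,1],[[-0.182,-0.208,0],-30,1],[[-0.219,-0.25,0],-36,1],[[-0.255,-0.292,0],-42,1],[[-0.292,-0.333,0],-48,1]]' 40
python3 - <<'E'
from h import *
s=read_state();y=s["eef_rot"][2];d=np.array([.582,.074,.17])-s["tool_pos"]
print(s["clock"],s["q"],y,"shift",d[0]*np.cos(y)+d[1]*np.sin(y),d[0]*np.sin(y)-d[1]*np.cos(y),-d[2],"turn",-np.degrees(.10-y))
E
```

```text
clock: 1.1
tool_pos: [0.3906, -0.1957, 0.1964]
eef_rot: [-3.142, -0.0, -0.494]
wrist_force: [-0.3, -0.5, 0.2]
gripper_width: 0.0855
1.1 [-7.37569118e-01 -1.42634901e-01  1.93614458e+00  6.20773533e-05
  1.34787380e+00 -2.43508272e-01] -0.4940745649451008 shift 0.04061807494257497 -0.32822539142242024 0.026420639693421455 turn -34.037965287424804
```

```bash
python3 -m handwheel '[[[0.006,-0.05,0],-6,1],[[0.012,-0.1,0],-12,1],[[0.018,-0.15,0.005],-18,1],[[0.024,-0.2,0.01],-24,1],[[0.03,-0.25,0.015],-30,1],[[0.036,-0.295,0.02],-34,1],[[0.041,-0.328,0.026],-34,1],[[0.041,-0.328,0.026],-34,1]]'
python3 - <<'E'
from h import *
for n in("top","wrist"):
    m=optics.camera_model(n);p,d=optics.capture(n);cv2.imwrite(f"pics/{n}1.png",p);np.save(n+"1.npy",d)
m=optics.camera_model("wrist");np.save("wm1.npy",m,allow_pickle=True)
t=cv2.imread("pics/top1.png");w=cv2.imread("pics/wrist1.png")
cv2.imwrite("pics/both1.png",np.hstack([cv2.resize(t[140:300,70:260],(475,400),interpolation=cv2.INTER_CUBIC)[:,:320],cv2.resize(w,(480,360))[:400]] ) if 0 else w)
cv2.imwrite("pics/t1.png",cv2.resize(t[140:300,70:260],None,fx=3,fy=3,interpolation=cv2.INTER_CUBIC))
s=read_state();print(s["tool_pos"],s["eef_rot"],s["clock"],m["R"],m["t"],m["fovy"])
h=cv2.cvtColor(w,cv2.COLOR_BGR2HSV)
r=(((h[...,0]<8)|(h[...,0]>172))&(h[...,1]>150)&(h[...,2]>90)).astype(np.uint8)
n,l,st,c=cv2.connectedComponentsWithStats(r)
for a,b in zip(st[1:],c[1:]):
    if a[4]>80: print(a,b,ray(m,b,.095))
E
```

```text
clock: 2.1
tool_pos: [0.5823, 0.0732, 0.1692]
eef_rot: [-3.141, 0.002, 0.099]
wrist_force: [-0.2, -0.7, -0.4]
gripper_width: 0.0853
[0.58173697 0.0712559  0.16987284] [3.14147976e+00 1.58041230e-03 9.68787434e-02] 2.2 [[ 0.99522724  0.09754076 -0.00292191]
 [ 0.09440656 -0.95480575  0.28183929]
 [ 0.02470096 -0.28076999 -0.95945718]] [-0.58559408 -0.01595986  0.35914523] 69.0660138301566
[ 317   49   72   87 3295] [353.18998483  90.75113809] [[0.63127561 0.17248987 0.095     ]]
[268 186  22  29 460] [278.15652174 200.41304348] [[0.58163019 0.0786926  0.095     ]]
[ 395  211   57   45 1086] [422.36740331 232.73020258] [[0.7125133  0.06190098 0.095     ]]
[301 235  52  36 630] [325.5015873  249.75714286] [[0.62836495 0.03747554 0.095     ]]
```

View pics/wrist1.png

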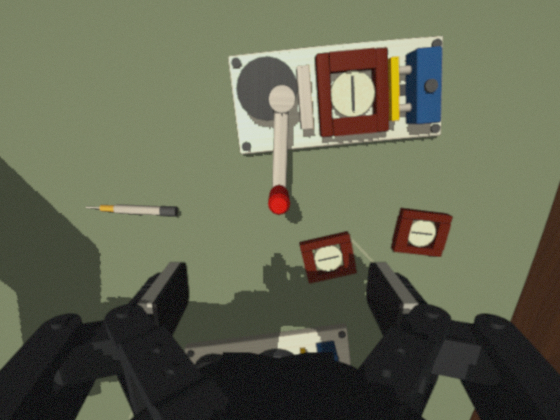

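View pics/t1.png

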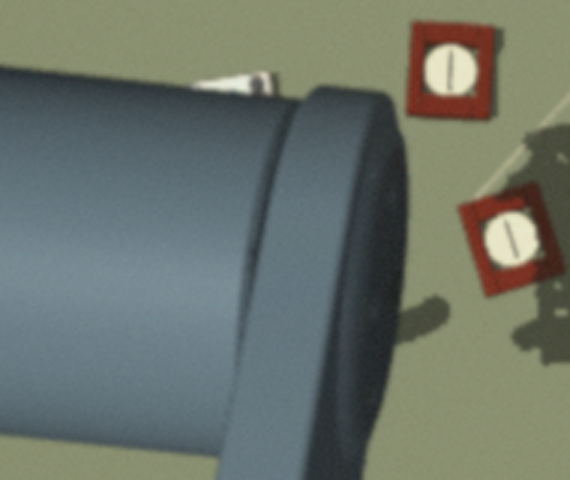

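The wrist view is clear: knob (278,200), hub (282,98), yellow pad (395,88), block from x=410. The forearm blocks the top camera here, so the wrist camera will do the monitoring. I'll descend and grip the knob.

```bash
python3 -m handwheel '[[[0,-0.003,0.03],0,1],[[0,-0.004,0.07],0,1],[[0,-0.004,0.1],0,1],[[0,-0.004,0.112],0,1],[[0,-0.004,0.112],0,-0.2],[[0,-0.004,0.112],0,-1],[[0,-0.004,0.112],0,-1],[[0,-0.004,0.112],0,-1]]' 25
python3 - <<'E'
from h import *
m0=np.load("wm1.npy",allow_pickle=True).item()
print("pivot",ray(m0,[282,98],.047))
m=optics.camera_model("wrist");p,d=optics.capture("wrist");cv2.imwrite("pics/wrist2.png",p)
s=read_state();print(s["tool_pos"],s["eef_rot"],s["clock"],s["gripper_width"],s["wrist_force"])
E
```

```text
clock: 3.2
tool_pos: [0.5826, 0.0753, 0.0594]
eef_rot: [3.141, -0.001, 0.096]
wrist_force: [-1.3, -0.4, 6.4]
gripper_width: 0.0126
pivot [[0.57669936 0.16491351 0.047     ]]
[0.58333043 0.07511036 0.06014882] [ 3.14074624e+00 -2.74909595e-03  9.63971898e-02] 3.25 0.004670040115274645 [1.88930105 0.74787975 9.92220261]
```

View pics/wrist2.png

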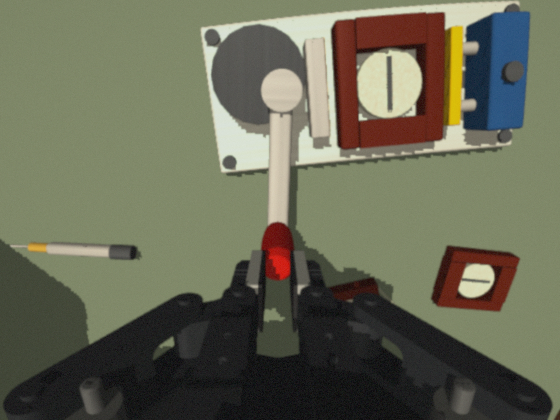

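```bash
python3 - <<'E'
from h import *
m=optics.camera_model("wrist");p=cv2.imread("pics/wrist2.png");s=read_state()
R,t=np.array(m["R"]),np.array(m["t"])
def pr(X): return cv2.projectPoints(np.array([X],float),cv2.Rodrigues(R)[0],t,K(m),np.array(m["D"],float))[0].ravel()
x,y,z=s["tool_pos"]
print("tcp",pr([x,y,z]),"grasp",pr([x,y,z+.019]),"tip+40",pr([x,y,z+.04]))
for yy in(.07,.075,.08,.085,.09): print(yy,[pr([.582,yy,zz]).round() for zz in(.044,.095)])
for zz in (.039,.047,.06): print("hub",zz,ray(m,[282,91],zz))
cv2.imwrite("pics/c2.png",cv2.resize(p[200:330,200:360],None,fx=4.5,fy=4.5,interpolation=cv2.INTER_CUBIC))
print(read_state()["gripper_width"])
E
```

```text
tcp [277.11400549 241.53762509] grasp [277.13342408 254.19634403] tip+40 [277.16033797 271.66951448]
0.07 [array([274., 239.]), array([274., 276.])]
0.075 [array([275., 233.]), array([275., 267.])]
0.08 [array([276., 226.]), array([275., 258.])]
0.085 [array([277., 218.]), array([276., 249.])]
0.09 [array([277., 211.]), array([277., 240.])]
hub 0.039 [[0.57757281 0.16532695 0.039     ]]
hub 0.047 [[0.57752031 0.16457387 0.047     ]]
hub 0.06 [[0.577435   0.16335012 0.06      ]]
0.004670040115274645
```

View pics/c2.png

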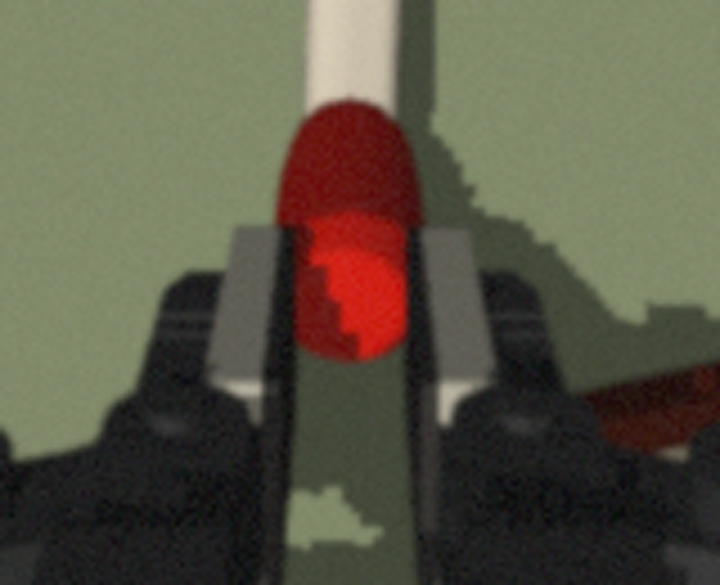

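The knob sits between the pads, but the reported width (4.7 mm) is smaller than the 20 mm post and an upward force is building. I'll stop squeezing and cage the knob loosely instead.

```bash
python3 -m handwheel '[[[0,0,0],0,-0.36],[[0,0,0],0,-0.36],[[0,0,0],0,-0.36]]' 25
python3 - <<'E'
from h import *
m=optics.camera_model("wrist");p,d=optics.capture("wrist");cv2.imwrite("pics/wrist3.png",p)
s=read_state();print(s["tool_pos"],s["eef_rot"],s["clock"],s["gripper_width"],s["wrist_force"])
h=cv2.cvtColor(p,cv2.COLOR_BGR2HSV);H,S,V=cv2.split(h)
yl=((H>20)&(H<35)&(S>150)&(V>100));bl=((H>100)&(H<130)&(S>120))
for n,k in(("y",yl),("b",bl)):
    q=np.argwhere(k);print(n,len(q),q.min(0),q.max(0))
cv2.imwrite("pics/c3.png",cv2.resize(p[190:350,180:380],None,fx=3.5,fy=3.5,interpolation=cv2.INTER_CUBIC))
E
```

```text
clock: 3.62
tool_pos: [0.5816, 0.0754, 0.0581]
eef_rot: [-3.141, 0.001, 0.096]
wrist_force: [-0.3, 0.6, 0.7]
gripper_width: 0.0271
[0.58158527 0.07538993 0.05810763] [-3.14145280e+00  9.03537913e-04  9.62634582e-02] 3.675 0.027232625153845127 [-0.36668016  0.69392128 -0.11266946]
y 1634 [26 29] [251 465]
b 6090 [12 34] [418 533]
```

View pics/c3.png

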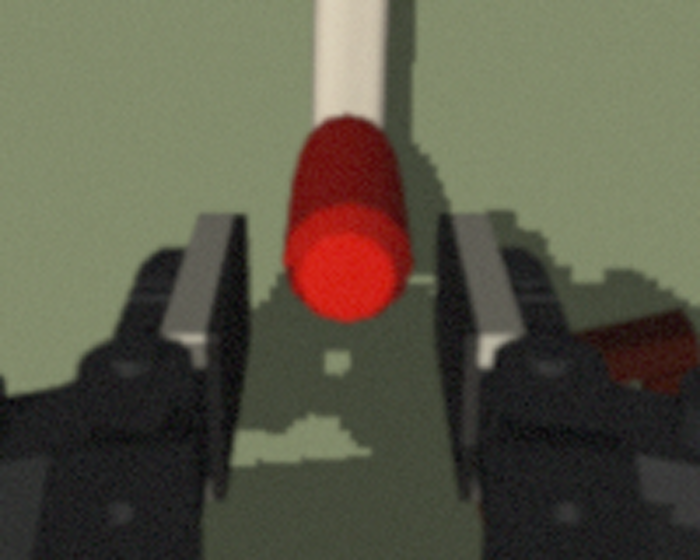

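```bash
python3 -m handwheel '[[[-0.007,-0.0005,0],5,-0.36],[[-0.014,-0.0016,0],9,-0.36],[[-0.0208,-0.0032,0],13.5,-0.36],[[-0.0276,-0.0054,0],18,-0.36],[[-0.0342,-0.008,0],22.5,-0.36],[[-0.0405,-0.0112,0],27,-0.36],[[-0.0523,-0.019,0],36,-0.36],[[-0.0523,-0.019,0],36,-0.36]]'
python3 - <<'E'
from h import *
m=optics.camera_model("wrist");p,d=optics.capture("wrist");cv2.imwrite("pics/wrist4.png",p)
s=read_state();print(s["tool_pos"],s["eef_rot"],s["clock"],s["gripper_width"],s["wrist_force"])
E
```

```text
clock: 4.68
tool_pos: [0.5282, 0.0893, 0.059]
eef_rot: [-3.141, -0.001, -0.53]
wrist_force: [-0.7, -0.8, 3.0]
gripper_width: 0.0276
[0.52828786 0.0892141  0.05887551] [-3.14150436e+00 -3.14515640e-04 -5.28707539e-01] 4.725 0.027358237222864942 [-0.16328846 -0.65223387  2.46610186]
```

View pics/wrist4.png

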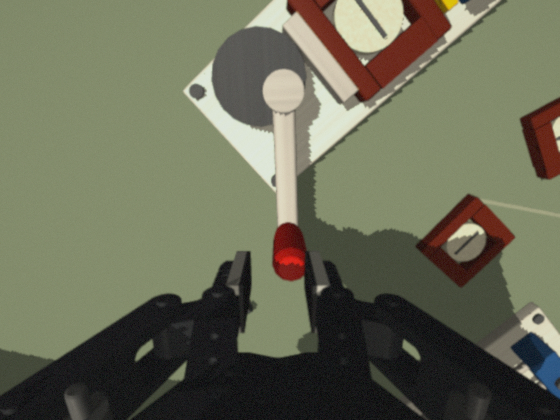

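The jaw is now nearly at the frame, at lever ≈0.74 rad. The pad is out of view at the upper right, so I'll push a little, back off, lift and look.

```bash
python3 -m handwheel '[[[-0.0094,-0.0009,0],6,-0.36],[[-0.0186,-0.0028,0],12,-0.36],[[-0.0186,-0.0028,0],12,-0.36],[[-0.0153,-0.0024,0],12,-0.36],[[-0.0153,-0.0024,-0.04],4,-0.36],[[-0.0153,-0.0024,-0.08],-6,-0.36],[[-0.0153,-0.0024,-0.08],-10,-0.36],[[-0.0153,-0.0024,-0.08],-10,-0.36]]'
cat > look.py <<'E'
import sys
from h import *
m=optics.camera_model("wrist");p,d=optics.capture("wrist");cv2.imwrite(f"pics/{sys.argv[1]}.png",p)
s=read_state();print(s["tool_pos"],s["eef_rot"],s["clock"],s["gripper_width"],s["wrist_force"])
H,S,V=cv2.split(cv2.cvtColor(p,cv2.COLOR_BGR2HSV))
for n,k,z in(("y",(H>20)&(H<35)&(S>150)&(V>60),.045),("b",(H>100)&(H<130)&(S>120)&(V>60),.045),("r",((H<6)|(H>174))&(S>190)&(V>150),.095)):
    k=k.astype(np.uint8);N,l,st,c=cv2.connectedComponentsWithStats(k)
    for i in range(1,N):
        if st[i,4]<150: continue
        w=ray(m,np.argwhere(l==i)[:,::-1],z)[:,:2]*1000
        a=np.radians(11.3);u=w@[np.cos(a),np.sin(a)];v=w@[-np.sin(a),np.cos(a)]
        print(n,st[i],"c",w.mean(0).round(1),"u",np.percentile(u,[1,5,95,99]).round(1),"v",np.percentile(v,[5,95]).round(1))
E
python3 look.py wrist5
```

```text
clock: 5.72
tool_pos: [0.5161, 0.099, 0.1383]
eef_rot: [-3.141, 0.001, -0.357]
wrist_force: [0.2, 0.6, -1.2]
gripper_width: 0.0275
[0.51566867 0.09898184 0.1377032 ] [ 3.14134001e+00  1.72033581e-03 -3.57952049e-01] 5.775 0.02724609415609161 [-0.26710169  0.1591122   0.65584788]
y [410   3  40  69 890] c [681.6 187.1] u [700.  700.4 709.6 710.1] v [24.3 74.8]
b [ 421    0   70   68 2374] c [706.7 184.8] u [712.1 714.  745.8 747.2] v [18.7 69.4]
r [271 210  21  22 346] c [518.2  97.4] u [520.2 521.2 533.1 534.1] v [-13.1   1.3]
```

View pics/wrist5.png

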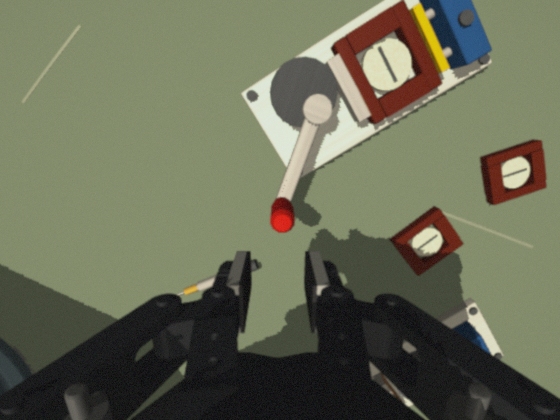

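```bash
cat > gap.py <<'E'
from h import *
def meas(p,m):
    H,S,V=cv2.split(cv2.cvtColor(p,cv2.COLOR_BGR2HSV)); out={}
    for n,k in(("y",(H>20)&(H<35)&(S>150)&(V>60)),("b",(H>100)&(H<130)&(S>120)&(V>60))):
        N,l,st,c=cv2.connectedComponentsWithStats(k.astype(np.uint8))
        best=[i for i in range(1,N) if st[i,4]>150]
        best=min(best,key=lambda i:np.linalg.norm(ray(m,c[i],.045)[0,:2]-[.7,.185]))
        out[n]=ray(m,np.argwhere(l==best)[:,::-1],.045)[:,:2]*1000
    y=out["y"]; q=np.linalg.svd(y-y.mean(0),full_matrices=False)[2][0]
    q=q*np.sign(q[1]); ax=np.array([q[1],-q[0]]); print("axis deg",np.degrees(np.arctan2(ax[1],ax[0])).round(1))
    v0=y.mean(0)@q; r={}
    a=np.radians(11.5);ax=np.array([np.cos(a),np.sin(a)]);q=np.array([-ax[1],ax[0]]);v0=y.mean(0)@q
    for n in "yb":
        w=out[n]; w=w[abs(w@q-v0)<15]; r[n]=np.percentile(w@ax,[2,50,98]).round(1)
    print(r,"gap(apparent)",(r["b"][0]-r["y"][2]).round(1), "centroid y",y.mean(0).round(1))
E
python3 - <<'E'
from gap import *
meas(cv2.imread("pics/wrist1.png"),np.load("wm1.npy",allow_pickle=True).item())
meas(cv2.imread("pics/wrist5.png"),optics.camera_model("wrist"))
E
```

```text
axis deg 11.6
{'y': array([698.9, 703.5, 708.3]), 'b': array([717. , 731.4, 747.7])} gap(apparent) 8.7 centroid y [680.3 184.8]
axis deg 11.3
{'y': array([699.4, 704.4, 709.3]), 'b': array([711.8, 727.1, 746. ])} gap(apparent) 2.5 centroid y [680.8 186.9]
```

Lever ≈0.92 rad, pad pushed roughly 1–2 mm. Half way should come near 1.27 rad, so I'll re-engage and push another 17°.

```bash
python3 -m handwheel '[[[0.003,0,0.04],10,-0.36],[[0.003,0,0.08],20,-0.36],[[0.003,0,0.08],21,-0.36],[[-0.0041,-0.0026,0.08],26,-0.36],[[-0.011,-0.0062,0.08],31,-0.36],[[-0.0175,-0.0105,0.08],36,-0.36],[[-0.0226,-0.0145,0.08],40,-0.36],[[-0.0226,-0.0145,0.08],40,-0.36]]'
python3 - <<'E'
from h import *
s=read_state();y=s["eef_rot"][2];p=s["tool_pos"];print(np.degrees(y))
d=p[:2]-[.577,.1645];print("tool theta",-78.5-np.degrees(np.arctan2(d[1],d[0])),np.hypot(*d))
# for view: camera over (.695,.187), i.e. TCP offset
m=optics.camera_model("wrist");c=-np.array(m["R"]).T@np.array(m["t"]);print("cam",c,"tcp",p)
E
```

```text
clock: 6.78
tool_pos: [0.5006, 0.1209, 0.0598]
eef_rot: [-3.14, -0.0, -1.052]
wrist_force: [0.5, -0.1, -0.0]
gripper_width: 0.0279
-60.27928723149126
tool theta 71.7589656092114 0.08793401468396284
cam [0.56296405 0.15648241 0.23739281] tcp [0.50064897 0.12087764 0.0597978 ]
```

```bash
python3 -m handwheel '[[[0.0035,0,0],0,-0.36],[[0.0035,0,-0.03],0,-0.36],[[0.0035,0,-0.06],0,-0.36],[[0.013,-0.035,-0.06],0,-0.36],[[0.022,-0.07,-0.06],0,-0.36],[[0.031,-0.105,-0.06],0,-0.36],[[0.04,-0.135,-0.06],0,-0.36],[[0.04,-0.135,-0.06],0,-0.36]]'
python3 look.py wrist6; python3 - <<'E'
from gap import *
p=cv2.imread("pics/wrist6.png");meas(p,optics.camera_model("wrist"))
E
```

```text
clock: 7.78
tool_pos: [0.6391, 0.1518, 0.1184]
eef_rot: [-3.141, -0.0, -1.054]
wrist_force: [-0.3, 0.2, -0.7]
gripper_width: 0.0275
[0.6376032  0.15174322 0.11808729] [ 3.14082916e+00  2.52168529e-04 -1.05471942e+00] 7.825 0.02728718493675404 [ 0.50792749 -0.12306506  0.38403787]
y [234 122  71  30 733] c [689.1 187.4] u [708.5 708.8 716.1 716.7] v [23.2 74. ]
y [498 325  56  24 579] c [ 645.8 -141.1] u [598.  599.3 612.5 614. ] v [-298.5 -233.5]
b [ 236   76   89   55 2387] c [714.8 192.9] u [727.4 728.3 749.1 749.9] v [18.7 79.1]
b [507 299  53  36 972] c [ 668.7 -129.8] u [617.7 619.4 640.8 642.2] v [-287.1 -231.7]
axis deg 11.5
{'y': array([707.2, 711.2, 715.2]), 'b': array([726. , 737.1, 748.4])} gap(apparent) 10.8 centroid y [687.6 187.3]
```

View pics/wrist6.png

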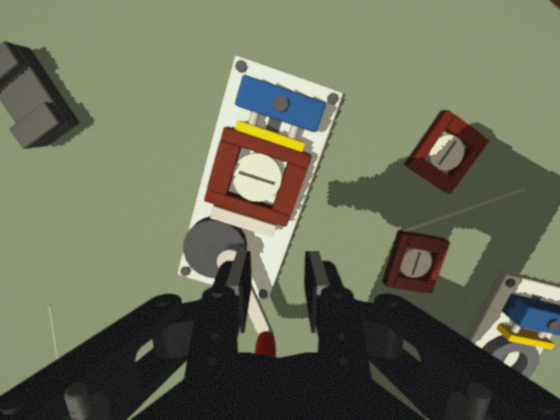

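```bash
python3 - <<'E'
from h import *
p=cv2.imread("pics/wrist6.png");m=optics.camera_model("wrist")
R,t=np.array(m["R"]),np.array(m["t"]);print("cam",-R.T@t)
a=np.radians(11.5);ax=np.array([np.cos(a),np.sin(a)]);q=np.array([-ax[1],ax[0]])
H,S,V=cv2.split(cv2.cvtColor(p,cv2.COLOR_BGR2HSV))
us=np.arange(.700,.756,.0005)
for v in(.028,.034,.04,.058,.064,.070):
    X=np.array([[*(ax*u+q*vv),.045] for u in us for vv in(v-.002,v,v+.002)])
    uv=cv2.projectPoints(X,cv2.Rodrigues(R)[0],t,K(m),np.array(m["D"],float))[0].reshape(-1,1,2).astype(np.float32)
    c=cv2.remap(p,uv,None,cv2.INTER_LINEAR).reshape(len(us),3,3).astype(float).mean(1)
    yel=np.minimum(c[:,1],c[:,2])-c[:,0]; bl=c[:,0]-c[:,2]
    def cross(f,up,lo=0):
        th=np.percentile(f,90 if f is yel else 75)/2; k=f>th; i=np.where(k)[0]
        return us[i[0]],us[i[-1]]
    print(v,"yellow",cross(yel,0),"blue",cross(bl,0),"gap mm",round(1e3*(cross(bl,0)[0]-cross(yel,0)[1]),1))
E
```

```text
cam [0.70037103 0.18725807 0.29558605]
0.028 yellow (np.float64(0.7074999999999991), np.float64(0.7144999999999984)) blue (np.float64(0.7259999999999971), np.float64(0.7484999999999946)) gap mm 11.5
0.034 yellow (np.float64(0.7074999999999991), np.float64(0.7144999999999984)) blue (np.float64(0.7259999999999971), np.float64(0.7484999999999946)) gap mm 11.5
0.04 yellow (np.float64(0.7074999999999991), np.float64(0.7149999999999983)) blue (np.float64(0.7254999999999971), np.float64(0.7489999999999946)) gap mm 10.5
0.058 yellow (np.float64(0.7074999999999991), np.float64(0.7149999999999983)) blue (np.float64(0.7259999999999971), np.float64(0.7484999999999946)) gap mm 11.0
0.064 yellow (np.float64(0.7074999999999991), np.float64(0.7144999999999984)) blue (np.float64(0.7259999999999971), np.float64(0.7484999999999946)) gap mm 11.5
0.07 yellow (np.float64(0.7074999999999991), np.float64(0.7149999999999983)) blue (np.float64(0.7259999999999971), np.float64(0.7484999999999946)) gap mm 11.0
```

```bash
python3 - <<'E'
from h import *
m=optics.camera_model("wrist");p,d=optics.capture("wrist");cv2.imwrite("pics/wrist7.png",p)
R,t=np.array(m["R"]),np.array(m["t"])
v,u=np.mgrid[:420,:560];n=cv2.undistortPoints(np.c_[u.ravel(),v.ravel()].astype(float).reshape(-1,1,2),K(m),np.array(m["D"],float)).reshape(-1,2)
X=((np.c_[n,np.ones(len(n))]*d.reshape(-1,1)-t)@R).reshape(420,560,3)*1000
H,S,V=cv2.split(cv2.cvtColor(p,cv2.COLOR_BGR2HSV))
def run(x0,x1,y0,y1,ang):
    a=np.radians(ang);ax=np.array([np.cos(a),np.sin(a)])
    for nme,k in(("y",(H>18)&(H<38)&(S>110)&(V>50)),("b",(H>95)&(H<135)&(S>90)&(V>40)),("frame",((H<8)|(H>172))&(S>110)&(V>40))):
        k=k.copy();k[:y0]=0;k[y1:]=0;k[:,:x0]=0;k[:,x1:]=0
        P=X[k];P=P[(P[:,2]>15)&(P[:,2]<60)]
        if len(P)<30: continue
        z=np.percentile(P[:,2],[5,50,95]);P=P[P[:,2]>z[1]-4]
        uu=P[:,:2]@ax;vv=P[:,:2]@[-ax[1],ax[0]]
        print(nme,len(P),"z",z.round(1),"u",np.percentile(uu,[1,50,99]).round(1),"v",np.percentile(vv,[1,99]).round(1))
run(195,335,60,240,11.5)
# ring clamp axis from its yellow pad
k=(H>18)&(H<38)&(S>110)&(V>50);k[:,:490]=0;k[:310]=0;k[360:]=0
P=X[k][:,:2];q=np.linalg.svd(P-P.mean(0),full_matrices=False)[2][0];q*=np.sign(q[1]);ang=np.degrees(np.arctan2(-q[0],q[1]));print("ring ang",ang)
run(490,560,290,360,ang)
E
```

```text
y 700 z [28.9 34.9 36.1] u [708.6 712.5 716.4] v [17.  75.3]
b 2485 z [40.9 42.1 43.3] u [727.3 739.1 750.5] v [12.9 79.6]
frame 4276 z [28.7 30.1 31.2] u [639.7 674.8 706.5] v [ 7.7 84.9]
ring ang -3.538189177050592
y 414 z [18.1 33.1 35.9] u [640.  651.8 663.7] v [-154.8  -97.1]
b 808 z [19.  39.8 43. ] u [660.8 676.1 692.7] v [-132.7  -80.4]
```

Depth heights are: pad top 35 mm, block 42 mm, frame 30 mm. The frame's known size (70×80 mm) shows my edges lose about 1.5 mm each, so the real gap is about 8.3 mm and the pad is at about 5.7 mm. Another 5° or so of lever gives 7 mm.

```bash
python3 -m handwheel '[[[-0.0095,0.03,0],0,-0.36],[[-0.019,0.065,0],0,-0.36],[[-0.028,0.1,0],0,-0.36],[[-0.0365,0.135,0],0,-0.36],[[-0.0365,0.135,0.03],0,-0.36],[[-0.0365,0.135,0.06],0,-0.36],[[-0.042,0.135,0.06],2,-0.36],[[-0.0477,0.135,0.06],5,-0.36]]'
python3 -m handwheel '[[[0,0,0],0,-0.36],[[0.0035,0,0],0,-0.36],[[0.0035,0,-0.03],-2,-0.36],[[0.0035,0,-0.06],-5,-0.36],[[0.015,-0.035,-0.06],-5,-0.36],[[0.027,-0.07,-0.06],-5,-0.36],[[0.038,-0.105,-0.06],-5,-0.36],[[0.0475,-0.135,-0.06],-5,-0.36]]'
python3 - <<'E'
from h import *
m=optics.camera_model("wrist");p,d=optics.capture("wrist");cv2.imwrite("pics/wrist8.png",p)
R,t=np.array(m["R"]),np.array(m["t"]);print(read_state()["clock"])
v,u=np.mgrid[:420,:560];n=cv2.undistortPoints(np.c_[u.ravel(),v.ravel()].astype(float).reshape(-1,1,2),K(m),np.array(m["D"],float)).reshape(-1,2)
X=((np.c_[n,np.ones(len(n))]*d.reshape(-1,1)-t)@R).reshape(420,560,3)*1000
H,S,V=cv2.split(cv2.cvtColor(p,cv2.COLOR_BGR2HSV))
a=np.radians(11.5);ax=np.array([np.cos(a),np.sin(a)])
for nme,k in(("y",(H>18)&(H<38)&(S>110)&(V>50)),("b",(H>95)&(H<135)&(S>90)&(V>40)),("frame",((H<8)|(H>172))&(S>110)&(V>40))):
    k=k&(X[...,2]>15)&(X[...,2]<60)&(np.linalg.norm(X[...,:2]-[690,185],axis=2)<75)
    P=X[k];z=np.median(P[:,2]);P=P[P[:,2]>z-4];uu=P[:,:2]@ax
    print(nme,len(P),z,np.percentile(uu,[1,50,99]).round(1))
E
```

```text
clock: 8.88
tool_pos: [0.4948, 0.127, 0.0583]
eef_rot: [3.14, 0.0, -1.144]
wrist_force: [-1.0, 0.5, 0.1]
gripper_width: 0.0274
clock: 9.88
tool_pos: [0.6402, 0.1395, 0.1186]
eef_rot: [-3.141, -0.0, -1.055]
wrist_force: [1.2, 0.0, 0.2]
gripper_width: 0.0275
9.925
y 701 34.90681405859291 [708.2 712.2 716.2]
b 2506 42.08439259056234 [727.2 738.9 750.5]
frame 4030 30.108551370713023 [640.1 677.2 706.3]
```

View pics/wrist8.png

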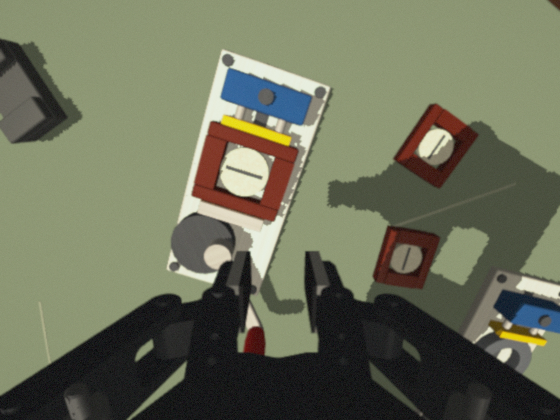

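The pad hasn't moved since the last look, so that push didn't carry the lever. I'll go above the knob and measure where it actually is.

```bash
python3 -m handwheel '[[[-0.009,0.035,-0.01],0,-0.36],[[-0.018,0.07,-0.02],0,-0.36],[[-0.027,0.105,-0.02],0,-0.36],[[-0.0365,0.139,-0.02],0,-0.36],[[-0.0365,0.139,-0.02],0,-0.36],[[-0.0365,0.139,-0.02],0,-0.36]]'
python3 look.py wrist9; python3 - <<'E'
from h import *
p=cv2.imread("pics/wrist9.png");m=optics.camera_model("wrist")
H,S,V=cv2.split(cv2.cvtColor(p,cv2.COLOR_BGR2HSV))
k=((H<6)|(H>174))&(S>150)&(V>80);N,l,st,c=cv2.connectedComponentsWithStats(k.astype(np.uint8))
for i in range(1,N):
    if st[i,4]>100: print(st[i],c[i])
g=cv2.GaussianBlur(cv2.cvtColor(p,cv2.COLOR_BGR2GRAY),(5,5),1)
print(cv2.HoughCircles(g[30:200,200:420],cv2.HOUGH_GRADIENT,1,20,param1=80,param2=15,minRadius=10,maxRadius=22))
cv2.imwrite("pics/c9.png",p[0:300,100:460])
E
```

```text
clock: 10.68
tool_pos: [0.5008, 0.103, 0.1391]
eef_rot: [-3.14, -0.001, -1.056]
wrist_force: [-0.2, -0.6, 0.1]
gripper_width: 0.0274
[0.50102368 0.10312265 0.1390245 ] [-3.14022995e+00 -7.92375893e-04 -1.05574693e+00] 10.725 0.027243067041910957 [0.73419672 0.37512546 0.01077634]
y [535 196  25  14 160] c [ 631.7 -125.7] u [591.8 592.3 598.  598.6] v [-259.4 -232.7]
b [544 161  16  18 218] c [ 658.2 -106.5] u [618.  618.7 631.2 632.3] v [-241.2 -226.3]
r [286 194  20  20 249] c [518.8  98.7] u [520.8 521.6 533.8 534.7] v [-10.    0.5]
[ 231    0  106   62 1983] [286.81089259  27.97428139]
[442   0  66  37 650] [474.28769231  14.76769231]
[418  84  66  65 989] [447.22952477 111.29019211]
[285 183  25  32 528] [296.11742424 200.20643939]
[[[ 57.5  61.5  14.5]
  [ 95.5 163.5  11.6]]]
```

The knob is at (0.519, 0.098), the same as after the first two pushes, so the later pushes missed it. With the true pad height (35 mm), the wrist5 pad measurement agrees with that. I'll re-centre on the knob and verify it before pushing.

```bash
python3 -m handwheel '[[[0.007,-0.006,0],-7,-0.2],[[0.013,-0.013,0],-14,-0.2],[[0.013,-0.013,0],-19,-0.2],[[0.013,-0.013,0],-19,-0.2],[[0.013,-0.013,0.04],-19,-0.2],[[0.013,-0.013,0.081],-19,-0.2],[[0.013,-0.013,0.081],-19,-0.2]]'
cat > kn.py <<'E'
import sys
from h import *
m=optics.camera_model("wrist");p,d=optics.capture("wrist");cv2.imwrite(f"pics/{sys.argv[1]}.png",p)
s=read_state();print(s["tool_pos"],np.degrees(s["eef_rot"][2]),s["clock"],s["gripper_width"],s["wrist_force"])
H,S,V=cv2.split(cv2.cvtColor(p,cv2.COLOR_BGR2HSV))
k=((H<6)|(H>174))&(S>150)&(V>80);k[:,:230]=0;k[:,330:]=0;k[:150]=0
N,l,st,c=cv2.connectedComponentsWithStats(k.astype(np.uint8))
for i in range(1,N):
    if st[i,4]>60: print(st[i],c[i])
kk=((H<6)|(H>174))&(S>190)&(V>150)&k;q=np.argwhere(kk)
if len(q):
    w=ray(m,q.mean(0)[::-1],.095)[0];e=w[:2]-[.577,.1645];print("knob",w,"theta deg",-78.5-np.degrees(np.arctan2(e[1],e[0])),np.hypot(*e))
    f=w[:2]-s["tool_pos"][:2];y=s["eef_rot"][2];print("knob in tool xy mm",1e3*(f[0]*np.cos(y)+f[1]*np.sin(y)),1e3*(f[0]*np.sin(y)-f[1]*np.cos(y)))
E
python3 kn.py k1
```

```text
clock: 11.6
tool_pos: [0.5147, 0.0986, 0.0544]
eef_rot: [3.137, 0.006, -0.726]
wrist_force: [-0.2, 0.3, -0.5]
gripper_width: 0.0344
[0.51675796 0.09850094 0.0567178 ] -41.551302294092665 11.65 0.033974567819296746 [0.67311131 0.4292851  0.45317043]
[ 269  224   37   60 1187] [285.00336984 258.99915754]
knob [0.52208189 0.1047971  0.095     ] theta deg 54.10960589567949 0.08111988186967
knob in tool xy mm -0.19195503089146707 -8.243120525666045
```

```bash
python3 -m handwheel '[[[0,-0.005,0],0,-0.36],[[0,-0.005,0],0,-0.36],[[-0.004,-0.005,0],2.5,-0.36],[[-0.008,-0.0055,0],5,-0.36],[[-0.012,-0.006,0],7.5,-0.36],[[-0.0157,-0.0064,0],10,-0.36],[[-0.0157,-0.0064,0],10,-0.36]]'
python3 kn.py k2
```

```text
clock: 12.52
tool_pos: [0.5123, 0.1135, 0.0598]
eef_rot: [-3.138, -0.003, -0.898]
wrist_force: [0.5, -0.5, 7.3]
gripper_width: 0.0273
[0.51224206 0.11350743 0.05971926] -51.42639630448967 12.575 0.027291610638459113 [ 0.27742843 -0.84548021  6.88493723]
[290 267  14  22 208] [298.05769231 277.00480769]
```

```bash
python3 -m handwheel '[[[0.003,0,0],0,-0.36],[[0.003,0,-0.02],0,-0.36],[[0.003,0,-0.08],0,-0.36],[[0.003,0,-0.08],0,-0.36],[[0.003,0,-0.08],0,-0.36]]'
python3 kn.py k3
python3 - <<'E'
from h import *
# depth-based knob location: points 85..100 mm high near pivot circle, red; also for k1-type frames from now on
m=optics.camera_model("wrist");p,d=optics.capture("wrist")
R,t=np.array(m["R"]),np.array(m["t"])
v,u=np.mgrid[:420,:560];n=cv2.undistortPoints(np.c_[u.ravel(),v.ravel()].astype(float).reshape(-1,1,2),K(m),np.array(m["D"],float)).reshape(-1,2)
X=((np.c_[n,np.ones(len(n))]*d.reshape(-1,1)-t)@R).reshape(420,560,3)*1000
H,S,V=cv2.split(cv2.cvtColor(p,cv2.COLOR_BGR2HSV))
k=((H<8)|(H>172))&(S>140)&(V>60)&(X[...,2]>45)&(X[...,2]<110)
P=X[k];print(len(P),"z",np.percentile(P[:,2],[2,50,98]))
T=P[P[:,2]>90];print("top",len(T),T.mean(0),T.min(0),T.max(0))
T=P[P[:,2]<70];print("low",len(T),T.mean(0),T.min(0),T.max(0))
k=(S<70)&(V>100)&(X[...,2]>38)&(X[...,2]<60)&(np.linalg.norm(X[...,:2]-[577,165],axis=2)<20)
T=X[k];print("hub",len(T),T.mean(0),np.percentile(T,[2,98],axis=0))
E
```

```text
clock: 13.2
tool_pos: [0.512, 0.1113, 0.1378]
eef_rot: [-3.141, -0.0, -0.898]
wrist_force: [-0.6, -0.1, -0.6]
gripper_width: 0.0273
[0.51121175 0.11130411 0.13683758] -51.462827318770955 13.25 0.02744706815547493 [-0.36777004 -0.09118774  0.10181114]
[286 201  25  34 522] [296.36015326 220.10344828]
knob [0.51704865 0.10076285 0.095     ] theta deg 54.74686711650716 0.08750193627374159
knob in tool xy mm 11.881935742626455 2.0017906986537364
797 z [47.75680083 91.14377838 96.04843453]
top 428 [519.92719225  97.10464313  94.19424455] [510.32819119  88.00538016  90.08618622] [528.56972305 105.05372141  96.86169908]
low 212 [ 541.07700528 -132.06324052   56.72869015] [ 516.10739948 -279.0463187    45.07108174] [560.18875576 105.66404133  69.65591701]
hub 839 [574.58693882 162.77056402  47.18512058] [[562.39368168 149.18813725  42.01912447]
 [586.78852158 175.49413489  49.64652482]]
```

The lever hasn't moved: the open finger gives way sideways under load, so pushing along the jaw direction is too soft. I'll shut the fingers and push with their rigid edge, along tool −y.

```bash
python3 -m handwheel '[[[0.01,0,0],-10,-1],[[0.02,0,0],-20,-1],[[0.03,-0.001,0],-30,-1],[[0.04,-0.002,0],-40,-1],[[0.046,-0.003,0],-50,-1],[[0.046,-0.003,0],-60,-1],[[0.046,-0.003,0],-70,-1],[[0.046,-0.003,0],-80,-1]]' 60
python3 -m handwheel '[[[0,0,0],-10,-1],[[0,0,0],-20,-1],[[0,0,0],-20,-1],[[0,0,0],-20,-1]]'
cat > kd.py <<'E'
import sys
from h import *
s=read_state();m=optics.camera_model("wrist");p,d=optics.capture("wrist");cv2.imwrite(f"pics/{sys.argv[1]}.png",p)
print(s["clock"],"tool",s["tool_pos"].round(4),"yaw",np.degrees(s["eef_rot"][2]).round(1),"w",s["gripper_width"],"F",s["wrist_force"].round(1))
R,t=np.array(m["R"]),np.array(m["t"])
v,u=np.mgrid[:420,:560];n=cv2.undistortPoints(np.c_[u.ravel(),v.ravel()].astype(float).reshape(-1,1,2),K(m),np.array(m["D"],float)).reshape(-1,2)
X=((np.c_[n,np.ones(len(n))]*d.reshape(-1,1)-t)@R).reshape(420,560,3)*1000
H,S,V=cv2.split(cv2.cvtColor(p,cv2.COLOR_BGR2HSV))
k=((H<8)|(H>172))&(S>140)&(V>60)&(X[...,2]>90)&(X[...,2]<105)&(np.linalg.norm(X[...,:2]-[577,165],axis=2)<120)
T=X[k]
if len(T)>20:
    c=(T.min(0)+T.max(0))[:2]/2;e=c-[577,164.5];print("knob",len(T),c.round(1),"theta",np.radians(-78.5)-np.arctan2(e[1],e[0]),"r",np.hypot(*e))
    f=c-s["tool_pos"][:2]*1e3;y=s["eef_rot"][2];print("knob in tool",f[0]*np.cos(y)+f[1]*np.sin(y),f[0]*np.sin(y)-f[1]*np.cos(y))
a=np.radians(11.5);ax=np.array([np.cos(a),np.sin(a)])
for nme,k in(("y",(H>18)&(H<38)&(S>110)&(V>50)),("b",(H>95)&(H<135)&(S>90)&(V>40))):
    k=k&(X[...,2]>15)&(X[...,2]<60)&(np.linalg.norm(X[...,:2]-[690,185],axis=2)<75);P=X[k]
    if len(P)>50:
        P=P[P[:,2]>np.median(P[:,2])-4];print(nme,len(P),np.percentile(P[:,:2]@ax,[1,50,99]).round(1))
E
python3 kd.py d1
```

```text
clock: 14.3
tool_pos: [0.5418, 0.0772, 0.1357]
eef_rot: [-3.14, 0.003, 0.503]
wrist_force: [1.1, 0.4, -0.0]
gripper_width: 0.0002
clock: 14.8
tool_pos: [0.5424, 0.0772, 0.1366]
eef_rot: [-3.14, 0.001, 0.843]
wrist_force: [0.0, 0.5, -0.9]
gripper_width: 0.0003
14.8 tool [0.5424 0.0772 0.1366] yaw 48.3 w 0.0003294864995909919 F [ 0.   0.5 -0.9]
knob 498 [518.6  95.8] theta 0.9058462972191741 r 90.17269389071433
knob in tool -1.8866125177044548 -30.18242470713412
y 555 [706.9 710.  715.6]
b 1474 [725.7 735.2 749.9]
```

```bash
python3 -m handwheel '[[[-0.002,0,0.04],0,-1],[[-0.002,0,0.079],0,-1],[[-0.002,0,0.079],0,-1],[[-0.002,-0.004,0.079],0,-1],[[-0.002,-0.008,0.079],0,-1],[[-0.0018,-0.0125,0.079],2.5,-1],[[-0.0014,-0.0165,0.079],5,-1],[[-0.001,-0.0205,0.079],8,-1]]'
python3 kd.py d2
```

```text
clock: 15.85
tool_pos: [0.528, 0.0902, 0.0603]
eef_rot: [3.139, -0.002, 0.705]
wrist_force: [0.3, -0.5, -0.3]
gripper_width: -0.0001
15.85 tool [0.528  0.0902 0.0603] yaw 40.4 w -0.00011211865596462764 F [ 0.3 -0.5 -0.3]
knob 741 [517.9  96.2] theta 0.9140718363128224 r 90.37518752348332
knob in tool -3.8356174857293883 -11.093469069958788
y 1022 [706.8 709.5 716.1]
b 1723 [725.3 731.1 749.3]
```

```bash
python3 -m handwheel '[[[0,-0.004,0],0,-1],[[0,-0.004,0],0,-1]]'
python3 kd.py d3
python3 -m handwheel '[[[0,-0.004,0],0,-1],[[0,-0.004,0],0,-1]]'
python3 kd.py d4
```

```text
clock: 16.15
tool_pos: [0.5256, 0.093, 0.0601]
eef_rot: [3.139, -0.002, 0.708]
wrist_force: [0.4, -0.6, 7.6]
gripper_width: 0.0
16.15 tool [0.5256 0.093  0.0601] yaw 40.6 w 2.6698025714557224e-05 F [ 0.4 -0.6  7.6]
knob 541 [517.1  96.8] theta 0.9249173135179554 r 90.4498296036737
knob in tool -4.088166543283746 -8.393939558955871
y 1002 [707.  709.5 715.8]
b 1773 [725.3 731.1 749.5]
clock: 16.45
tool_pos: [0.5231, 0.0955, 0.0601]
eef_rot: [3.139, -0.001, 0.708]
wrist_force: [-0.1, -4.0, 7.2]
gripper_width: -0.0003
16.45 tool [0.5231 0.0955 0.0601] yaw 40.6 w -0.00027696200787550673 F [-0.1 -4.   7.2]
knob 537 [514.3  98.9] theta 0.9634638119509829 r 90.7040572281178
knob in tool -4.418387276393371 -8.31238457231167
y 992 [707.4 710.  716.5]
b 1770 [725.3 731.2 749.5]
```

Now the lever follows: θ 0.925→0.963, with about 4 N horizontal force. Before going on I'll get the absolute pad travel by running the same depth method on the first wrist image.

```bash
python3 - <<'E'
from h import *
m=np.load("wm1.npy",allow_pickle=True).item();p=cv2.imread("pics/wrist1.png");d=np.load("wrist1.npy")
R,t=np.array(m["R"]),np.array(m["t"])
v,u=np.mgrid[:420,:560];n=cv2.undistortPoints(np.c_[u.ravel(),v.ravel()].astype(float).reshape(-1,1,2),K(m),np.array(m["D"],float)).reshape(-1,2)
X=((np.c_[n,np.ones(len(n))]*d.reshape(-1,1)-t)@R).reshape(420,560,3)*1000
H,S,V=cv2.split(cv2.cvtColor(p,cv2.COLOR_BGR2HSV))
a=np.radians(11.5);ax=np.array([np.cos(a),np.sin(a)])
for nme,k in(("y",(H>18)&(H<38)&(S>110)&(V>50)),("b",(H>95)&(H<135)&(S>90)&(V>40)),("frame",((H<8)|(H>172))&(S>110)&(V>40)),("jaw",(S<70)&(V>100)&(X[...,2]>24))):
    c=[620,173] if nme=="jaw" else [690,185]
    k=k&(X[...,2]>15)&(X[...,2]<60)&(np.linalg.norm(X[...,:2]-c,axis=2)<(30 if nme=="jaw" else 75))
    P=X[k];z=np.median(P[:,2]);P=P[P[:,2]>z-4];uu=P[:,:2]@ax
    print(nme,len(P),z,np.percentile(uu,[1,50,99]).round(1))
E
```

```text
y 593 34.93664275564814 [703.7 707.3 712. ]
b 1799 41.92781591669718 [725.9 736.7 749.8]
frame 2953 30.359855518815518 [639.4 677.  701.9]
jaw 1155 26.181995814421242 [614.8 648.  670.6]
```

Run on the first image, the same method gives a gap of 13.9 mm, which matches the known 14 mm, so it's unbiased. The pad was therefore at about 3.3 mm at θ≈0.91, and half way is near θ≈1.16. Continuing.

```bash
python3 -m handwheel '[[[0,-0.004,0],2,-1],[[0,-0.008,0],5,-1],[[0,-0.011,0],7,-1],[[0,-0.014,0],9,-1],[[0,-0.014,0],9,-1]]'
python3 kd.py d5
```

```text
clock: 17.12
tool_pos: [0.5128, 0.1053, 0.0601]
eef_rot: [3.139, 0.001, 0.551]
wrist_force: [-4.7, -7.0, 12.0]
gripper_width: 0.0001
17.125 tool [0.5128 0.1053 0.0601] yaw 31.6 w 6.452010011994655e-05 F [-4.7 -7.  12. ]
knob 515 [505.2 109.8] theta 1.1204146667477626 r 90.24112861233318
knob in tool -4.12248691482994 -7.841594516341156
y 1036 [709.8 712.3 719.1]
b 1249 [725.2 730.2 748.7]
```

```bash
python3 -m handwheel '[[[0,-0.0035,0],2,-1],[[0,-0.0035,0],2,-1]]'
python3 kd.py d6
python3 -m handwheel '[[[0,0.008,0],0,-1],[[0,0.02,0],0,-1],[[0,0.025,0],0,-1],[[0,0.025,-0.04],0,-1],[[0,0.025,-0.08],0,-1],[[0,0.025,-0.08],0,-1],[[0,0.025,-0.08],0,-1]]'
python3 kd.py d7
```

```text
clock: 17.42
tool_pos: [0.5111, 0.1084, 0.0601]
eef_rot: [3.139, 0.001, 0.516]
wrist_force: [-3.6, -6.8, 11.5]
gripper_width: -0.0002
17.425 tool [0.5111 0.1084 0.0601] yaw 29.6 w -0.00020233266173777355 F [-3.6 -6.8 11.5]
knob 495 [503.1 112.8] theta 1.160833616050719 r 90.19167126861332
knob in tool -4.780625510717218 -7.759265550541237
y 1044 [710.1 712.9 719.5]
b 1152 [725.3 729.3 748.7]
clock: 18.35
tool_pos: [0.5226, 0.0881, 0.1381]
eef_rot: [-3.141, 0.0, 0.515]
wrist_force: [-0.0, 0.4, 0.1]
gripper_width: 0.0001
18.35 tool [0.5226 0.0881 0.1381] yaw 29.5 w 5.5612954727837216e-05 F [-0.   0.4  0.1]
knob 456 [518.4  96.1] theta 0.9087584971098219 r 90.02968342995605
knob in tool 0.3576494751333108 -9.048289394685279
y 623 [706.9 710.1 715.7]
b 1627 [725.7 735.5 749.7]
```

The lever came back to 0.909 when I retreated, either dragged by the fingers or sprung back. I'll check the fingers' actual extents in the tool frame from the depth image, and whether the knob sits still.

```bash
python3 - <<'E'
from h import *
s=read_state();m=optics.camera_model("wrist");p,d=optics.capture("wrist")
R,t=np.array(m["R"]),np.array(m["t"])
v,u=np.mgrid[:420,:560];n=cv2.undistortPoints(np.c_[u.ravel(),v.ravel()].astype(float).reshape(-1,1,2),K(m),np.array(m["D"],float)).reshape(-1,2)
X=((np.c_[n,np.ones(len(n))]*d.reshape(-1,1)-t)@R).reshape(420,560,3)
y=s["eef_rot"][2];f=X-s["tool_pos"]
T=np.stack([f[...,0]*np.cos(y)+f[...,1]*np.sin(y),f[...,0]*np.sin(y)-f[...,1]*np.cos(y),-f[...,2]],-1)*1e3  # tool coords, z down
k=(d>0)&(X[...,2]>.1)&(abs(T[...,0])<70)
P=T[k];print("tool",s["tool_pos"],len(P))
for a in range(-110,20,10):
    q=P[(P[:,2]>=a)&(P[:,2]<a+10)]
    if len(q)>5: print("z",a,len(q),"x",np.percentile(q[:,0],[1,99]).round(),"y",np.percentile(q[:,1],[1,99]).round())
print("rows/cols of fingertips", [ (v[k&(T[...,2]>-12)].min(),v[k&(T[...,2]>-12)].max()) if (k&(T[...,2]>-12)).any() else None])
E
python3 -c "
from h import *
m=optics.camera_model('scene');p,d=optics.capture('scene');cv2.imwrite('pics/scene9.png',p)
H,S,V=cv2.split(cv2.cvtColor(p,cv2.COLOR_BGR2HSV));k=((H<6)|(H>174))&(S>190)&(V>90)
N,l,st,c=cv2.connectedComponentsWithStats(k.astype(np.uint8))
for i in range(1,N):
    if st[i,4]>30: print(st[i],c[i],ray(m,[st[i,0]+st[i,2]/2,st[i,1]+4],.095))
"
```

```text
tool [0.52211926 0.0880559  0.13742431] 50198
z -110 7789 x [-49.  50.] y [-17.   7.]
z -100 5755 x [-40.  42.] y [-14.   8.]
z -90 3731 x [-34.  35.] y [-14.   9.]
z -80 1124 x [-21.  21.] y [-14.  11.]
z -70 579 x [-13.  14.] y [-12.  -6.]
z -60 627 x [-13.  14.] y [-11.  -6.]
z -50 436 x [-13.  13.] y [-11.  -6.]
z -40 24 x [-6.  7.] y [-11. -10.]
rows/cols of fingertips [None]
[221 131  10  24 123] [226.61788618 140.80487805] [[ 0.55782834 -0.27208462  0.095     ]]
[385 211  12  25 135] [391.06666667 219.8       ] [[0.52388272 0.09875073 0.095     ]]
[286 246  16   7  40] [294.5   248.625] [[0.68660735 0.03507836 0.095     ]]
[269 250  35  25 187] [285.81818182 263.80213904] [[0.69986152 0.03233308 0.095     ]]
[237 291  50  43 503] [261.34592445 311.93836978] [[0.77457151 0.05770521 0.095     ]]
[ 349  291   65   57 1006] [380.6083499  316.04671968] [[0.66337048 0.17424561 0.095     ]]
```

Key finding: the depth image shows the shut fingertips ending about 38 mm above the reported TCP. At TCP z≈0.06 they were only rubbing on the knob's top, which explains the upward force and the dragging. I'll back off beside the knob and go lower, over bare counter, watching the force.

```bash
python3 -m handwheel '[[[0.005,0.01,0],-10,-1],[[0.011,0.0195,0],-20,-1],[[0.011,0.0195,0],-20,-1],[[0.011,0.0195,0.04],-20,-1],[[0.011,0.0195,0.08],-20,-1],[[0.011,0.0195,0.095],-20,-1],[[0.011,0.0195,0.107],-20,-1],[[0.011,0.0195,0.107],-20,-1]]'
python3 kd.py e1
python3 - <<'E'
from h import *
s=read_state();m=optics.camera_model("wrist");p,d=optics.capture("wrist")
R,t=np.array(m["R"]),np.array(m["t"])
v,u=np.mgrid[:420,:560];n=cv2.undistortPoints(np.c_[u.ravel(),v.ravel()].astype(float).reshape(-1,1,2),K(m),np.array(m["D"],float)).reshape(-1,2)
X=((np.c_[n,np.ones(len(n))]*d.reshape(-1,1)-t)@R).reshape(420,560,3)
y=s["eef_rot"][2];f=X-s["tool_pos"]
a=f[...,0]*np.cos(y)+f[...,1]*np.sin(y);b=f[...,0]*np.sin(y)-f[...,1]*np.cos(y)
H,S,V=cv2.split(cv2.cvtColor(p,cv2.COLOR_BGR2HSV))
k=(d>0)&(abs(a)<.013)&(b>-.013)&(b<.002)&(X[...,2]>.005)&(S<120)
print("finger lowest z",np.percentile(X[...,2][k],[0,1,5]), k.sum())
E
```

```text
clock: 19.5
tool_pos: [0.5423, 0.0764, 0.0315]
eef_rot: [-3.141, 0.0, 0.863]
wrist_force: [0.1, -0.1, 0.8]
gripper_width: 0.0001
19.5 tool [0.5423 0.0764 0.0315] yaw 49.5 w 8.115073648792877e-05 F [ 0.1 -0.1  0.8]
knob 1575 [518.4  96. ] theta 0.9084225739441383 r 90.16363282733104
knob in tool -0.6807912167414809 -30.874367301729677
y 1094 [706.7 709.  716.1]
b 1430 [725.2 731.  749.2]
finger lowest z [0.07075991 0.07416642 0.08078588] 7405
```

```bash
python3 -m handwheel '[[[0,-0.004,0],0,-1],[[0,-0.008,0],0,-1],[[0,-0.011,0],0,-1],[[0.0002,-0.015,0],2.5,-1],[[0.0006,-0.019,0],5,-1],[[0.001,-0.0225,0],8,-1],[[0.001,-0.0225,0],8,-1]]'
python3 kd.py e2
```

```text
clock: 20.48
tool_pos: [0.5259, 0.0914, 0.0318]
eef_rot: [3.141, 0.0, 0.725]
wrist_force: [-0.9, -3.6, 0.1]
gripper_width: -0.0001
20.475 tool [0.5259 0.0914 0.0318] yaw 41.5 w -7.800974909377036e-05 F [-0.9 -3.6  0.1]
knob 1481 [509.1 105.2] theta 1.0541537937103613 r 90.15385601754646
knob in tool -3.4747633651830725 -21.518368753012385
y 919 [708.8 711.1 718. ]
b 907 [724.9 728.4 748. ]
```

Proper side contact now: offset 21.5 mm, 3.7 N horizontal, none vertical. θ=1.054, pad ≈5.4 mm; about 0.1 rad more.

```bash
python3 -m handwheel '[[[0,-0.003,0],2,-1],[[0.0003,-0.006,0],4,-1],[[0.0005,-0.009,0],6,-1],[[0.0005,-0.009,0],6,-1]]'
python3 kd.py e3
python3 -m handwheel '[[[0,0.005,0],0,-1],[[0,0.012,0],0,-1],[[0,0.015,0],0,-1],[[0,0.015,-0.04],0,-1],[[0,0.015,-0.08],0,-1],[[0,0.015,-0.11],0,-1],[[0,0.015,-0.11],0,-1]]'
python3 kd.py e4
```

```text
clock: 21.02
tool_pos: [0.5202, 0.0987, 0.0315]
eef_rot: [3.141, 0.0, 0.621]
wrist_force: [-1.0, -3.4, 1.0]
gripper_width: -0.0002
21.025 tool [0.5202 0.0987 0.0315] yaw 35.6 w -0.0002091850480073329 F [-1.  -3.4  1. ]
knob 1496 [503.  113.2] theta 1.1647054567168733 r 90.03720960576398
knob in tool -5.50891413322795 -21.758769998751323
y 734 [710.5 712.6 719.8]
b 476 [725.  726.9 735.2]
clock: 21.95
tool_pos: [0.5312, 0.0865, 0.1444]
eef_rot: [3.138, -0.005, 0.62]
wrist_force: [0.4, -0.0, 0.5]
gripper_width: -0.0002
21.95 tool [0.5312 0.0865 0.1444] yaw 35.5 w -0.00022436597471007323 F [ 0.4 -0.   0.5]
knob 484 [503.  112.6] theta 1.159617334514544 r 90.35827053510374
knob in tool -7.750326254715148 -37.618978970471304
y 573 [710.8 714.  720. ]
b 1503 [725.6 735.5 749.8]
```

```bash
python3 -m handwheel '[[[0.04,0.018,0],0,-1],[[0.08,0.036,0],0,-1],[[0.12,0.054,0],0,-1],[[0.16,0.072,0],0,-1],[[0.196,0.088,0],0,-1],[[0.196,0.088,0],0,-1],[[0.196,0.088,0],0,-1]]'
python3 kd.py e5
```

```text
clock: 22.88
tool_pos: [0.7381, 0.1287, 0.139]
eef_rot: [-3.139, 0.003, 0.62]
wrist_force: [-0.5, -0.0, 0.5]
gripper_width: -0.0002
22.875 tool [0.7381 0.1287 0.139 ] yaw 35.5 w -0.0001714888040614459 F [-0.5 -0.   0.5]
knob 280 [506.5 113.5] theta 1.1447411266642158 r 86.991033798129
knob in tool -197.33285729695683 -122.13188783778294
y 615 [711.9 715.9 719.8]
b 1999 [727.1 738.5 750.4]
```

```bash
python3 -c "
from h import *
p,d=optics.capture('scene');H,S,V=cv2.split(cv2.cvtColor(p,cv2.COLOR_BGR2HSV));k=((H<8)|(H>172))&(S>150)&(V>90)
print(cv2.connectedComponentsWithStats(k.astype(np.uint8))[2][1:4]);print(ctrl.hand_in())"
```

```text
[[221 131  10  24 178]
 [398 211  13  27 197]
 [397 222   1   1   1]]
the job is handed in; nothing more can be done
None
```

The frame clamp's lever is turned clockwise from about 0.15 to 1.16 rad and released. The frame now holds the yellow pad about half way back, and I've handed the job in at about 23 s.

**Last checks:**
- **Pad:** from overhead, the gap to the blue block is about 7.3 mm. That puts the pad at 6.7 mm; measured from the block's far edge it is 7.2 mm, against a target of 7 mm.
- **Lever:** it stayed at 1.16 rad after I let go. A last, more distant reading gave 1.145 rad, which I trust less.
- **Ring clamp:** its knob is at the same pixels in the scene picture as at the start.
- **Robot:** the arm was clear of everything, with the wrist force near zero.

**What went wrong on the way:** several pushes failed to turn the lever, and one moved it to about 1.16 rad but dragged it back to 0.91 on the retreat. The fingertips seemed to end well above the reported tool point, so they were only rubbing on the knob's top. Going about 30 mm lower and pushing with the shut fingers' edge worked cleanly, with about 4 N on the wrist. Before that, forces at the wrist reached about 14 N.

I had viewed all 12 allowed pictures by then, so the later checks are from measurements alone.

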